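Press the frame jig's height pins down lightly, in order

ROBOT

A 6-joint arm with a two-finger parallel gripper is mounted at the origin on the work surface. World frame = base frame: x ahead of the robot, y to its left, z up, the work surface at z = 0. Lengths are in m, angles in rad, forces in N, time in s.
With the tool pointing down it reaches from about 0.3 to 0.775 m from the base axis. Payload 14.6 kg.
Tool frame: the origin (TCP) lies at the very end of the fingers, on their centre line; the grasp point (between the pads) lies 19 mm behind it; z points along the fingers, y is the line along which they close (so a half turn about z gives the same grasp; the last joint's range is limited). The gripper opens to 94 mm and grips with 3 to 60 N. Pads are 16 mm wide; open, the fingers measure 119 mm over their backs; the gripper's body (75 mm by 177 mm) begins 78 mm behind the grasp point.
Start: joints at [-1.22, 0.3, 1.521, -0, 1.321, -0.067], TCP at [0.223, -0.503, 0.205] pointing down, gripper open.
Joint ranges: [-3.03, 3.03], [-0.79, 2.21], [0.23, 2.52], [-1.04, 4.18], [0, 3.07], [-2.55, 2.55]. Speed limits (rad/s): [2.22, 2.22, 2.57, 3.14, 3.14, 3.14].

INTERFACE

Orientations are given as [roll, pitch, yaw] about the fixed x, y, z axes, in that order (R = Rz(yaw) Ry(pitch) Rx(roll)).
In Python, from station import ctrl gives the robot as it stands.
- The arm moves only by the tool move_arm, never from a script. Its argument "increments" is a list of rows, each a list of 7 numbers: the opening, from 0 (shut) to 1 (fully open), then the shift along the tool's x, y, z in units of 50 mm (1.0 is 50 mm), then the turn, a rotation vector about the tool's x, y, z in rad. In form: [[claw, tx, ty, tz, rx, ry, rz], ...]. A call has 1 to 20 rows; each row shifts and turns the commanded pose from where the row before left it, along the tool's axes as they then stand; what a row does not reach is not made up. A row lasts 1/10 s, in which the tool goes at most 50 mm and 8.59 degrees, less where a joint would pass 70% of its speed; a pose out of reach is approached as far as the arm can. A call is refused whole if a number of a shift passes 1 or a number of a turn 0.15, either way. A call with a gripper value outside its range is refused whole. The fingers move at their own pace and stop on an object; "force" is the grip in N (left out, the last holds). Time passes only in rows, so rows that do not move let the fingers close. It gives the time, the measured TCP pose, the force, the opening and the grip force at its end, in the units of the state.
- ctrl.get_obs(): the state, without advancing time (a new reading comes with each control period).
- ctrl.camera(name): name is "scene" or "top"; returns a dict with "color" (400x640x3 uint8, blue, green, red), "K" (3x3 intrinsics, pixels), "pose" (4x4, takes a point from camera to world coordinates). Camera axes: x right, y down, z forward; pixel columns grow to the right and rows downward; lengths in m; the calibration is good to about 2 mm. A picture is of the moment at which its call begins. There is no depth.
- ctrl.hand_in(): hands the job in; it is judged then, once.
Trained networks look in a picture, given as the dict that the camera call returned (one of the last four; its "shot" number tells which), for a name from the list of things; names that differ only in an ending like _2 or _b are one class to them, and where a whole thing is asked for, a point or a joint stands for the part that bears it (a point fixed in the world has none). Each returns a list of dicts, best first, with "conf" (0 to 1); they miss things now and then, are a little off and sometimes report something else, mostly with a low value. They report only what shows in the picture. A call takes as long as a camera call. They do not tell look-alikes from the thing itself.
- ctrl.cut_out(name, picture): "mask" (400x640 bool, what is visible of it) and "centre" ([row, column] in pixels, amid what is visible of it).
The state is a dict: "time_s": time; "qpos": joint angles; "joint_vel": joint speeds; "tau": joint torques, N m; "ee_pos": TCP position; "eef_rot": TCP orientation; "force": force on the tool from outside, world axes, zero at the start; "moment": the same for the moment, N m; "grip_width": finger opening in m; "grip_force": force on a finger pad.
Only numpy, scipy, OpenCV 4.12 (cv2) and the standard library are available. Lean on these libraries where they do the work, as an engineer would, in place of code of your own. Each camera call takes 0.05 s, during which the arm holds its last target. There are 200 camera calls.

TASK

Ready the three support posts for the next bike frame: lightly press down the coloured cap of each height pin with the fingertips, first blue, then yellow, then red, each just until the white band on its stem has gone into the post, but never down to its stop. Do not lift, shove or tip the posts, leave the bamboo offcut, the jar and the caliper alone, and finish clear of everything.

Things in the scene. Friction and masses are not known exactly. Their poses are not given: they have to be found in the camera images.
- blue_cap (a point): Centre of the flat top of the blue cap (round, 34 mm across, 8 mm thick) on the height pin of the blue post; z up. With the pin fully up it is 113 mm above the bench; it sinks with the pin.
- blue_pin (a joint): How far the blue pin is pressed down, in m: 0 fully up, 0.020 at its hard stop, where the cap meets the post. Starts between 0 and 0.002. The pin slides straight down, gives way at about 3 N whatever its depth, has no spring and stays where it is left. Under the cap the bare stem (14 mm thick) shows for 20 mm when fully up: the lower 7 mm is white, the upper 13 mm black; so the white is gone at 0.007.
- blue_post: The blue support post, loose and free-standing: a dark steel foot (84 mm across, 16 mm high), a 30 mm square aluminium column and a dark collar 26 mm across, 85 mm high in all without the pin, 0.6 to 1.0 kg. Origin at the centre of the foot's underside, z up. The pin is on its axis.
- yellow_cap (a point): Centre of the flat top of the yellow cap (round, 34 mm across, 8 mm thick) on the height pin of the yellow post; z up. With the pin fully up it is 133 mm above the bench; it sinks with the pin.
- yellow_pin (a joint): How far the yellow pin is pressed down, in m: 0 fully up, 0.020 at its hard stop, where the cap meets the post. Starts between 0 and 0.002. The pin slides straight down, gives way at about 3 N whatever its depth, has no spring and stays where it is left. Under the cap the bare stem (14 mm thick) shows for 20 mm when fully up: the lower 7 mm is white, the upper 13 mm black; so the white is gone at 0.007.
- yellow_post: The yellow support post, loose and free-standing: a dark steel foot (84 mm across, 16 mm high), a 30 mm square aluminium column and a dark collar 26 mm across, 105 mm high in all without the pin, 0.6 to 1.0 kg. Origin at the centre of the foot's underside, z up. The pin is on its axis.
- red_cap (a point): Centre of the flat top of the red cap (round, 34 mm across, 8 mm thick) on the height pin of the red post; z up. With the pin fully up it is 98 mm above the bench; it sinks with the pin.
- red_pin (a joint): How far the red pin is pressed down, in m: 0 fully up, 0.020 at its hard stop, where the cap meets the post. Starts between 0 and 0.002. The pin slides straight down, gives way at about 3 N whatever its depth, has no spring and stays where it is left. Under the cap the bare stem (14 mm thick) shows for 20 mm when fully up: the lower 7 mm is white, the upper 13 mm black; so the white is gone at 0.007.
- red_post: The red support post, loose and free-standing: a dark steel foot (84 mm across, 16 mm high), a 30 mm square aluminium column and a dark collar 26 mm across, 70 mm high in all without the pin, 0.6 to 1.0 kg. Origin at the centre of the foot's underside, z up. The pin is on its axis.
- bamboo: Bystander: bamboo tube offcut standing upright with a yellow tape band, 37 mm across, 70 mm high. Origin at the centre of its underside.
- jar: Bystander: amber glass jar with a black cap, 56 mm across, 70 mm high. Origin at the centre of its underside.
- caliper: Bystander: steel and black caliper lying flat, 210 mm long (along its y), 11 mm high. Origin under the middle of its beam.
Things that resemble listed ones, but are neither listed nor needed, are in the scene too. Leave any pink or purple look-alike of the red_post alone.

How it is judged:
By the outcome, as a careful person would: the job done as asked, in the order asked, and still so for the second after the job is handed in, with the robot touching nothing.
It also fails if it takes over 48 s, if anything falls off the work surface, if the arm or the gripper's body presses on something with over 40 N, if the wrist force passes 120 N, or if a joint passes its speed limit or range.

## Working session

There is one attempt and no reset: what is moved stays moved. The work goes in short steps, Python scripts to look and compute and a tool call to move; the robot and the scene stay as the last step left them, time stands still between calls to the robot, and variables do not carry over. Pictures are saved under pics/ and viewed, at most 10 in all, crops included, and the job is handed in when it is done.

Besides the shell and the picture viewer there is one more tool, called after ">>>" by a JSON object that holds its "op" and its "data". move_arm: Moves the arm, as the interface text tells. Its arguments: {"type":"object","properties":{"increments":{"type":"array","items":{"type":"array","items":{"type":"number"}}},"force":{"type":"number"}},"required":["increments"]}

```bash
mkdir -p pics; cat > h.py <<'E'
import numpy as np, cv2
from station import ctrl
def ray(p,uv,z):
    K=np.array(p["K"]);T=np.array(p["pose"])
    d=T[:3,:3]@np.linalg.solve(K,[uv[0],uv[1],1.]);o=T[:3,3]
    return o+d*(z-o[2])/d[2]
def proj(p,X):
    K=np.array(p["K"]);T=np.array(p["pose"])
    c=K@(T[:3,:3].T@(np.array(X)-T[:3,3]));return c[:2]/c[2]
E
python3 - <<'E'
from h import *
o=ctrl.get_obs();print(o["time_s"],o["ee_pos"],o["eef_rot"],o["force"],o["grip_width"])
for n in("top","scene"):
    p=ctrl.camera(n);cv2.imwrite(f"pics/{n}0.png",p["color"])
    print(n,np.round(p["pose"],3).tolist(),np.round(p["K"],1).tolist())
    for k,h in(("blue_cap",.113),("yellow_cap",.133),("red_cap",.098),("blue_post",.05),("bamboo",.07),("jar",.07),("caliper",.01)):
        for r in ctrl.cut_out(k,p):
            c=r["centre"];ys,xs=np.nonzero(r["mask"]);print(k,round(r["conf"],2),np.round(c),xs.min(),xs.max(),ys.min(),ys.max(),p["color"][int(c[0]),int(c[1])],np.round(ray(p,(c[1],c[0]),h),3))
E
```

```text
0.0 [ 0.22305418 -0.50244506  0.2048679 ] [-3.14039764e+00 -8.98033156e-05  4.17756460e-01] [ 0.35986638 -0.0500165  -0.15343476] 0.09419849888113813
top [[-0.014, -0.998, 0.065, 0.479], [-1.0, 0.014, -0.003, -0.034], [0.002, -0.065, -0.998, 1.072], [0.0, 0.0, 0.0, 1.0]] [[389.4, 0.0, 315.7], [0.0, 389.4, 200.3], [0.0, 0.0, 1.0]]
blue_cap 0.42 [243. 215.] 209 222 235 248 [139  87  47] [0.441 0.211 0.113]
yellow_cap 0.71 [162. 314.] 307 318 156 168 [  0 157 159] [ 0.634 -0.034  0.133]
yellow_cap 0.45 [157. 374.] 352 427 149 180 [106 139 137] [ 0.644 -0.179  0.133]
yellow_cap 0.26 [153. 225.] 214 238 144 166 [32 40 46] [0.658 0.183 0.133]
red_cap 0.48 [240. 442.] 436 449 236 248 [  8  34 163] [ 0.438 -0.351  0.098]
red_cap 0.47 [246. 393.] 388 401 240 252 [ 14  35 162] [ 0.427 -0.228  0.098]
blue_post 0.81 [238. 223.] 209 240 225 255 [84 82 80] [0.45  0.207 0.05 ]
bamboo 0.51 [256. 315.] 308 322 245 260 [  0 160 159] [ 0.401 -0.033  0.07 ]
jar 0.9 [156. 226.] 214 238 144 166 [31 44 49] [0.664 0.193 0.07 ]
scene [[-0.285, 0.703, -0.652, 1.205], [0.958, 0.215, -0.188, 0.161], [0.008, -0.678, -0.735, 0.841], [0.0, 0.0, 0.0, 1.0]] [[393.2, 0.0, 327.7], [0.0, 393.2, 201.0], [0.0, 0.0, 1.0]]
blue_cap 0.69 [241. 251.] 198 279 229 249 [100 128 131] [ 0.731 -0.158  0.113]
red_cap 0.57 [162. 270.] 267 275 154 163 [50 66 90] [ 0.453 -0.228  0.098]
blue_post 0.66 [212. 424.] 405 435 187 228 [ 80  92 103] [0.469 0.215 0.05 ]
bamboo 0.71 [184. 341.] 334 346 171 194 [37 65 90] [ 0.449 -0.02   0.07 ]
caliper 0.88 [240. 250.] 198 279 229 249 [ 98 128 129] [ 0.662 -0.206  0.01 ]
caliper 0.73 [184. 341.] 334 346 170 194 [38 68 94] [ 0.39  -0.032  0.01 ]
```

View pics/top0.png

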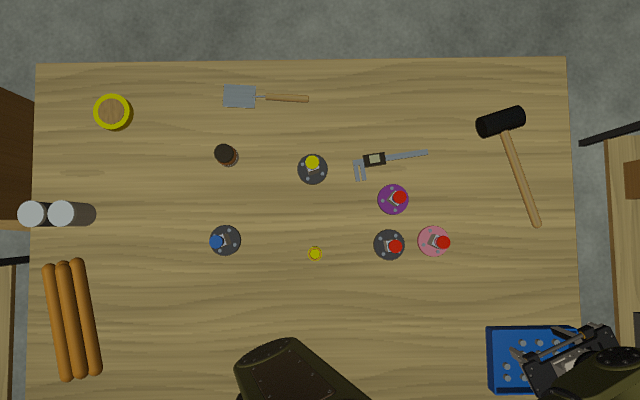

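View pics/scene0.png

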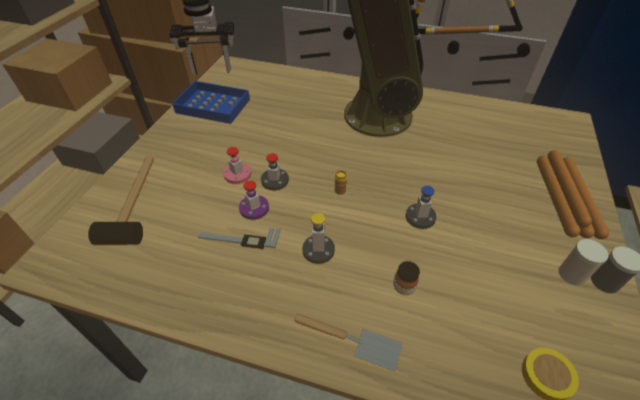

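The top view shows blue at (215,243), yellow at (312,162) and the true red, on a dark foot, at (395,246). The look-alikes are pink at (434,241) and purple at (393,199). In the scene view the caps are at (428,190), (318,218) and (272,158). Next I'll refine the positions by colour and triangulate from both views.

```bash
cat >> h.py <<'E'
C={"blue":((215,243),(428,190),.113,(100,125)),"yellow":((312,162),(318,218),.133,(24,35)),"red":((395,246),(272,158),.098,(174,186))}
def blob(p,uv,hr):
    h=cv2.cvtColor(p["color"],cv2.COLOR_BGR2HSV).astype(int);H=h[...,0]
    m=(((H>=hr[0])&(H<=hr[1]))|((hr[0]>170)&(H<6)))&(h[...,1]>140)&(h[...,2]>60)
    n,l,s,c=cv2.connectedComponentsWithStats(m.astype(np.uint8))
    i=min(range(1,n),key=lambda i:np.hypot(*(c[i]-uv))+(1e3 if s[i,4]<15 else 0))
    return c[i],s[i]
def tri(ps,uvs):
    P=[np.array(p["K"])@np.linalg.inv(np.array(p["pose"]))[:3] for p in ps]
    X=cv2.triangulatePoints(P[0],P[1],np.array(uvs[0],float),np.array(uvs[1],float)).ravel();return X[:3]/X[3]
E
python3 - <<'E'
from h import *
ps=[ctrl.camera("top"),ctrl.camera("scene")]
for k,(a,b,z,hr) in C.items():
    u=[blob(ps[0],a,hr),blob(ps[1],b,hr)]
    print(k,[(np.round(c,1).tolist(),s.tolist()) for c,s in u],"tri",np.round(tri(ps,[u[0][0],u[1][0]]),4),"top",np.round(ray(ps[0],u[0][0],z-.003),4),"scene",np.round(ray(ps[1],u[1][0],z-.004),4))
E
```

```text
blue [([215.6, 241.4], [209, 235, 14, 14, 141]), ([427.7, 190.0], [423, 187, 10, 7, 46])] tri [0.444  0.2113 0.1103] top [0.4441 0.211  0.11  ] scene [0.4425 0.2118 0.109 ]
yellow [([311.7, 161.5], [305, 155, 14, 14, 149]), ([317.7, 218.1], [311, 213, 14, 11, 124])] tri [ 0.6353 -0.0278  0.1312] top [ 0.6355 -0.0279  0.13  ] scene [ 0.6335 -0.0283  0.129 ]
red [([395.0, 246.0], [389, 240, 13, 13, 142]), ([271.7, 157.4], [267, 154, 11, 8, 67])] tri [ 0.4256 -0.2333  0.0931] top [ 0.4257 -0.233   0.095 ] scene [ 0.4265 -0.2328  0.094 ]
```

>>> {"op": "move_arm", "data": {"increments": [[0,0.55,-0.625,0,0,0,0],[0,0.55,-0.625,0,0,0,0],[0,0.55,-0.625,0,0,0,0],[0,0.55,-0.625,0,0,0,0],[0,0.55,-0.625,0,0,0,0],[0,0.55,-0.625,0,0,0,0],[0,0.55,-0.625,0,0,0,0],[0,0.55,-0.625,0,0,0,0],[0,0.55,-0.625,0,0,0,0],[0,0.55,-0.625,0,0,0,0],[0,0.55,-0.625,0,0,0,0],[0,0.55,-0.625,0,0,0,0],[0,0.55,-0.625,0,0,0,0],[0,0.55,-0.625,0,0,0,0],[0,0.55,-0.625,0,0,0,0],[0,0.55,-0.625,0,0,0,0],[0,0.55,-0.625,0,0,0,0],[0,0.5,-0.625,0,0,0,0],[0,0,0,0,0,0,0],[0,0,0,0,0,0,0]]}}

```text
time_s: 2.9
ee_pos: [0.4448, 0.2115, 0.2051]
eef_rot: [3.142, 0.001, 0.419]
force: [-1.2, 0.0, -0.2]
grip_width: 0.0003
grip_force: 0.0
```

```bash
cat >> h.py <<'E'
from scipy.spatial.transform import Rotation as Ro
T={"blue":(.4435,.2112,.113),"yellow":(.635,-.028,.133),"red":(.426,-.233,.098)}
def go(k,z):
    o=ctrl.get_obs();R=Ro.from_euler("xyz",o["eef_rot"]).as_matrix()
    d=np.array([*T[k][:2],z])-o["ee_pos"]
    print(o["time_s"],np.round(o["ee_pos"],4),np.round(o["eef_rot"],3),"F",np.round(o["force"],2),"w",round(o["grip_width"],4),"units",np.round(R.T@d/.05,3))
E
python3 -c "
from h import *
go('blue',.113)"
```

```text
2.9 [0.4448 0.2115 0.2051] [3.142e+00 1.000e-03 4.190e-01] F [-1.15  0.   -0.17] w 0.0003 units [-0.025 -0.004  1.842]
```

>>> {"op": "move_arm", "data": {"increments": [[0,-0.02,0,0.4,0,0,0],[0,0,0,0.4,0,0,0],[0,0,0,0.4,0,0,0],[0,0,0,0.3,0,0,0],[0,0,0,0.15,0,0,0],[0,0,0,0.05,0,0,0],[0,0,0,0,0,0,0],[0,0,0,0,0,0,0]]}}

```text
time_s: 3.7
ee_pos: [0.4445, 0.2108, 0.1212]
eef_rot: [3.142, -0.001, 0.418]
force: [0.2, -0.1, -1.1]
grip_width: 0.0005
grip_force: 0.0
```

```bash
python3 -c "
from h import *
go('blue',.1035)
p=ctrl.camera('scene');cv2.imwrite('pics/b1.png',cv2.resize(p['color'][110:250,350:490],None,fx=4,fy=4,interpolation=2))"
```

```text
3.7 [0.4445 0.2108 0.1212] [ 3.142e+00 -1.000e-03  4.180e-01] F [ 0.2  -0.09 -1.08] w 0.0005 units [-0.015 -0.015  0.354]
```

View pics/b1.png

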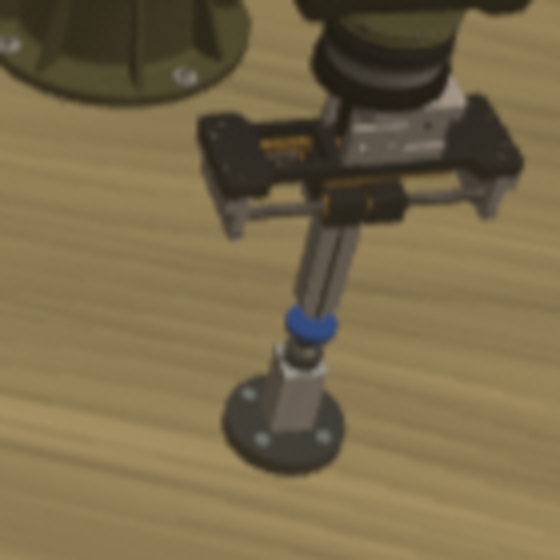

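The shut fingers stand centred just above the blue cap at crop pixel (311,320). I'll press slowly.

>>> {"op": "move_arm", "data": {"increments": [[0,-0.01,-0.01,0.04,0,0,0],[0,0,0,0.04,0,0,0],[0,0,0,0.04,0,0,0],[0,0,0,0.04,0,0,0],[0,0,0,0.04,0,0,0],[0,0,0,0.04,0,0,0],[0,0,0,0.03,0,0,0],[0,0,0,0,0,0,0],[0,0,0,0,0,0,0]]}}

```text
time_s: 4.65
ee_pos: [0.4435, 0.2111, 0.1068]
eef_rot: [3.142, 0.0, 0.418]
force: [0.1, 0.6, 0.1]
grip_width: 0.0007
grip_force: 0.0
```

```bash
python3 -c "
from h import *
go('blue',.1035)"
```

```text
4.65 [0.4435 0.2111 0.1068] [3.142 0.    0.418] F [0.08 0.61 0.15] w 0.0007 units [ 0.002 -0.002  0.066]
```

>>> {"op": "move_arm", "data": {"increments": [[0,0,0,0.03,0,0,0],[0,0,0,0.03,0,0,0]]}}

```text
time_s: 4.85
ee_pos: [0.4435, 0.2111, 0.104]
eef_rot: [3.142, -0.0, 0.418]
force: [-0.8, -0.5, 2.3]
grip_width: 0.0008
grip_force: 1.4
```

>>> {"op": "move_arm", "data": {"increments": [[0,0,0,0,0,0,0],[0,0,0,0,0,0,0]]}}

```text
time_s: 5.05
ee_pos: [0.4434, 0.2111, 0.1038]
eef_rot: [3.142, 0.0, 0.418]
force: [0.9, 0.2, -0.4]
grip_width: 0.0005
grip_force: 0.0
```

```bash
python3 -c "
from h import *
go('blue',.1035)
p=ctrl.camera('scene');cv2.imwrite('pics/b2.png',cv2.resize(p['color'][170:240,395:465],None,fx=8,fy=8,interpolation=2))"
```

```text
5.05 [0.4434 0.2111 0.1038] [3.142 0.    0.418] F [ 0.87  0.18 -0.4 ] w 0.0005 units [ 0.002 -0.002  0.006]
```

View pics/b2.png

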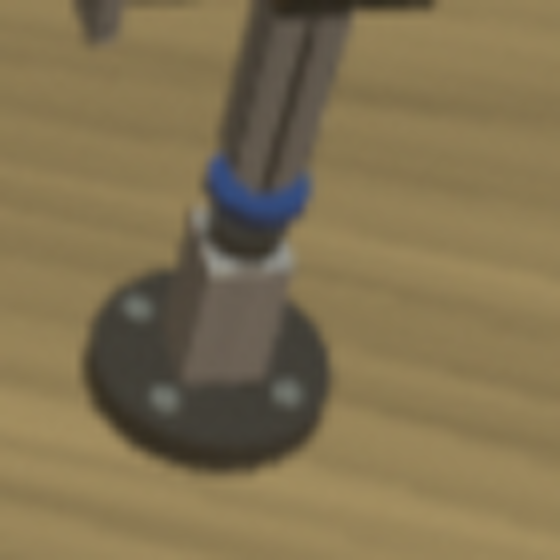

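>>> {"op": "move_arm", "data": {"increments": [[0,0,0,-0.1,0,0,0],[0,0,0,-0.3,0,0,0],[0,0,0,-0.5,0,0,0],[0,0,0,-0.6,0,0,0],[0,0,0,-0.3,0,0,0],[0,0.173,0.658,0,0,0,0],[0,0.173,0.658,0,0,0,0],[0,0.173,0.658,0,0,0,0],[0,0.173,0.658,0,0,0,0],[0,0.173,0.658,0,0,0,0],[0,0.173,0.658,0,0,0,0],[0,0.173,0.658,0,0,0,0],[0,0.173,0.658,0,0,0,0],[0,0.173,0.658,0,0,0,0],[0,0,0,0,0,0,0],[0,0,0,0,0,0,0]]}}

```text
time_s: 6.7
ee_pos: [0.6347, -0.0282, 0.1937]
eef_rot: [-3.141, 0.001, 0.417]
force: [-0.7, -0.4, -0.1]
grip_width: 0.0004
grip_force: 0.0
```

```bash
python3 - <<'E'
from h import *
go('yellow',.141)
ps=[ctrl.camera("top"),ctrl.camera("scene")]
a,b,z,hr=C["blue"];u=[blob(ps[0],a,hr),blob(ps[1],b,hr)]
print([(np.round(c,1).tolist(),s.tolist()) for c,s in u],np.round(tri(ps,[u[0][0],u[1][0]]),4), "exp shift scene", proj(ps[1],(.4435,.2112,.103))-proj(ps[1],(.4435,.2112,.112)))
cv2.imwrite('pics/b3.png',cv2.resize(ps[1]['color'][170:240,395:465],None,fx=8,fy=8,interpolation=2))
E
```

```text
6.7 [ 0.6347 -0.0282  0.1937] [-3.141e+00  1.000e-03  4.170e-01] F [-0.71 -0.45 -0.12] w 0.0004 units [ 8.000e-03 -1.000e-03  1.054e+00]
[([216.3, 241.3], [210, 235, 14, 14, 144]), ([427.0, 192.3], [423, 189, 9, 7, 46])] [0.4442 0.2114 0.102 ] exp shift scene [-0.6705683   2.40771536]
```

View pics/b3.png

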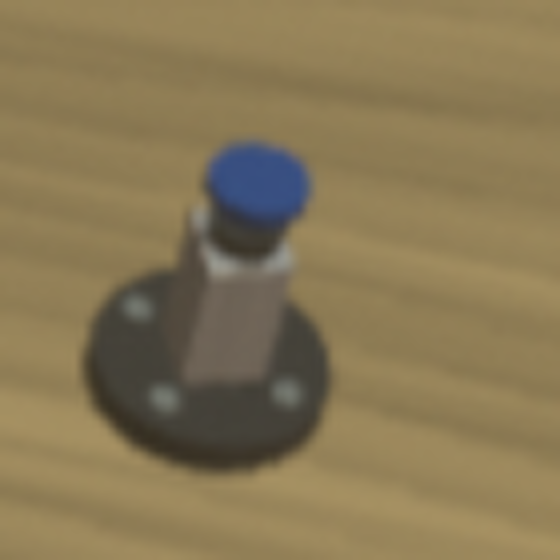

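The blue cap sank 8.3 mm by vision, with no white showing and the post upright. Yellow is next.

>>> {"op": "move_arm", "data": {"increments": [[0,0.005,0,0.3,0,0,0],[0,0,0,0.4,0,0,0],[0,0,0,0.25,0,0,0],[0,0,0,0.1,0,0,0],[0,0,0,0,0,0,0],[0,0,0,0,0,0,0],[0,0,0,0.04,0,0,0],[0,0,0,0.04,0,0,0],[0,0,0,0.04,0,0,0],[0,0,0,0.04,0,0,0],[0,0,0,0.04,0,0,0],[0,0,0,0.04,0,0,0],[0,0,0,0.04,0,0,0]]}}

```text
time_s: 8.1
ee_pos: [0.635, -0.0278, 0.1275]
eef_rot: [3.141, -0.0, 0.418]
force: [-1.5, -0.8, 2.5]
grip_width: 0.0004
grip_force: 1.4
```

```bash
python3 -c "
from h import *
go('yellow',.1235)"
```

```text
8.1 [ 0.635  -0.0278  0.1275] [ 3.141 -0.     0.418] F [-1.54 -0.81  2.46] w 0.0004 units [-0.002  0.003  0.081]
```

>>> {"op": "move_arm", "data": {"increments": [[0,0,0,0.04,0,0,0],[0,0,0,0.035,0,0,0],[0,0,0,0,0,0,0],[0,0,0,0,0,0,0]]}}

```text
time_s: 8.5
ee_pos: [0.635, -0.0278, 0.1234]
eef_rot: [-3.141, 0.0, 0.418]
force: [-0.4, 0.2, 0.2]
grip_width: 0.0002
grip_force: 0.0
```

>>> {"op": "move_arm", "data": {"increments": [[0,0,0,-0.1,0,0,0],[0,0,0,-0.3,0,0,0],[0,0,0,-0.5,0,0,0],[0,0,0,-0.4,0,0,0],[0,-0.686,0.257,0,0,0,0],[0,-0.686,0.257,0,0,0,0],[0,-0.686,0.257,0,0,0,0],[0,-0.686,0.257,0,0,0,0],[0,-0.686,0.257,0,0,0,0],[0,-0.686,0.257,0,0,0,0],[0,-0.686,0.257,0,0,0,0],[0,-0.686,0.257,0,0,0,0],[0,0,0,0,0,0,0],[0,0,0,0,0,0,0]]}}

```text
time_s: 9.9
ee_pos: [0.426, -0.2336, 0.1899]
eef_rot: [3.14, -0.001, 0.416]
force: [-0.2, -0.3, 0.7]
grip_width: 0.0003
grip_force: 0.0
```

```bash
python3 - <<'E'
from h import *
go('red',.106)
ps=[ctrl.camera("top"),ctrl.camera("scene")]
a,b,z,hr=C["yellow"];u=[blob(ps[0],a,hr),blob(ps[1],b,hr)]
print([(np.round(c,1).tolist(),s.tolist()) for c,s in u],np.round(tri(ps,[u[0][0],u[1][0]]),4))
i=cv2.resize(ps[1]['color'][195:265,285:355],None,fx=8,fy=8,interpolation=2)
cv2.imwrite('pics/y1.png',i)
E
```

```text
9.9 [ 0.426  -0.2336  0.1899] [ 3.14e+00 -1.00e-03  4.16e-01] F [-0.21 -0.3   0.65] w 0.0003 units [ 0.003 -0.013  1.678]
[([311.7, 162.3], [305, 156, 14, 14, 147]), ([317.8, 220.4], [311, 215, 14, 12, 121])] [ 0.6349 -0.0278  0.1224]
```

View pics/y1.png

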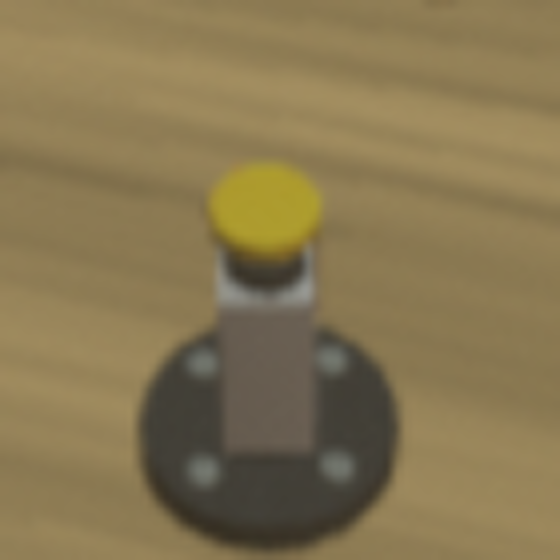

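The yellow cap sank 8.8 mm by vision, with no white showing. Red is last.

>>> {"op": "move_arm", "data": {"increments": [[0,0,-0.01,0.4,0,0,0],[0,0,0,0.45,0,0,0],[0,0,0,0.45,0,0,0],[0,0,0,0.27,0,0,0],[0,0,0,0.1,0,0,0],[0,0,0,0,0,0,0],[0,0,0,0,0,0,0],[0,0,0,0.04,0,0,0],[0,0,0,0.04,0,0,0],[0,0,0,0.04,0,0,0],[0,0,0,0.04,0,0,0],[0,0,0,0.04,0,0,0],[0,0,0,0.04,0,0,0],[0,0,0,0.04,0,0,0]]}}

```text
time_s: 11.4
ee_pos: [0.4257, -0.2327, 0.0911]
eef_rot: [3.141, -0.0, 0.418]
force: [-0.2, 0.4, 1.9]
grip_width: 0.0005
grip_force: 1.4
```

```bash
python3 -c "
from h import *
go('red',.0885)"
```

```text
11.4 [ 0.4257 -0.2327  0.0911] [ 3.141 -0.     0.418] F [-0.22  0.42  1.85] w 0.0005 units [0.002 0.007 0.053]
```

Next, finish the press and then rise well clear, up to about 0.25 m.

>>> {"op": "move_arm", "data": {"increments": [[0,0,0,0.025,0,0,0],[0,0,0,0.025,0,0,0],[0,0,0,0,0,0,0],[0,0,0,0,0,0,0]]}}

```text
time_s: 11.8
ee_pos: [0.4257, -0.2326, 0.0885]
eef_rot: [-3.141, 0.0, 0.418]
force: [0.1, 0.3, -0.3]
grip_width: 0.0005
grip_force: 0.0
```

>>> {"op": "move_arm", "data": {"increments": [[0,0,0,-0.1,0,0,0],[0,0,0,-0.3,0,0,0],[0,0,0,-0.5,0,0,0],[0,0,0,-0.6,0,0,0],[0,0,0,-0.6,0,0,0],[0,0,0,-0.6,0,0,0],[0,0,0,-0.4,0,0,0],[0,-0.7,0.3,0,0,0,0],[0,-0.7,0.3,0,0,0,0],[0,0,0.7,0,0,0,0],[0,0,0.7,0,0,0,0],[0,0,0.7,0,0,0,0],[0,0,0,0,0,0,0],[0,0,0,0,0,0,0]]}}

```text
time_s: 13.2
ee_pos: [0.4163, -0.3845, 0.2433]
eef_rot: [-3.141, 0.0, 0.417]
force: [-0.1, -0.1, 0.5]
grip_width: 0.0004
grip_force: 0.0
```

```bash
python3 - <<'E'
from h import *
go('red',.106)
ps=[ctrl.camera("top"),ctrl.camera("scene")]
for k,(a,b,z,hr) in C.items():
    u=[blob(ps[0],a,hr),blob(ps[1],b,hr)]
    print(k,[(np.round(c,1).tolist(),s.tolist()) for c,s in u],np.round(tri(ps,[u[0][0],u[1][0]]),4))
i=ps[1]['color'];cv2.imwrite('pics/r1.png',np.hstack([cv2.resize(i[135:205,235:305],None,fx=5,fy=5,interpolation=2),cv2.resize(i[130:270,200:370],(425,350))]))
E
```

```text
13.2 [ 0.4163 -0.3845  0.2433] [-3.141  0.     0.417] F [-0.14 -0.11  0.51] w 0.0004 units [ 1.405 -2.688  2.748]
blue [([216.3, 241.2], [210, 235, 14, 14, 141]), ([427.2, 192.4], [423, 190, 9, 6, 45])] [0.4442 0.2117 0.1017]
yellow [([311.7, 162.3], [305, 156, 14, 14, 147]), ([317.8, 220.4], [311, 215, 14, 12, 123])] [ 0.6349 -0.0277  0.1222]
red [([394.3, 245.8], [388, 239, 14, 14, 141]), ([272.2, 159.6], [267, 156, 11, 8, 67])] [ 0.4255 -0.2329  0.085 ]
```

View pics/r1.png

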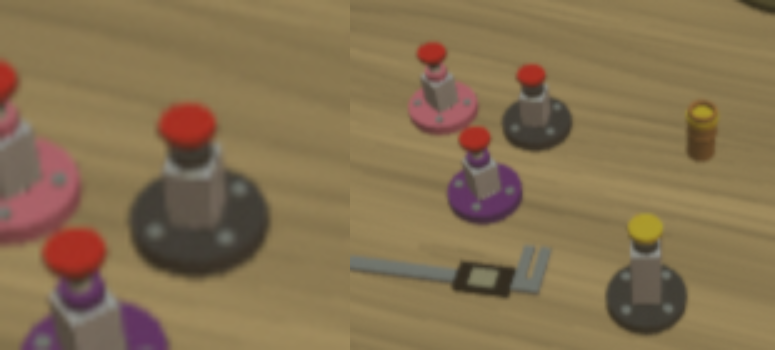

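The red cap is down with only the black stem showing, the post still stands upright at (190,210) in the crop, and the look-alikes are untouched. Handing in.

```bash
python3 -c "
from station import ctrl
print(ctrl.hand_in())"
```

```text
the job is handed in; nothing more can be done
None
```

I pressed the pins in the order blue, yellow, red, each to about 9–10 mm (white band gone, well short of the stop); the posts and bystanders look undisturbed, and I handed in at about 13 s with the arm clear.

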